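# Make a fuse unit safe and pop its fuse hatch

## Robot

A 6-joint arm with a two-finger parallel gripper is mounted at the origin on a cart in front of the work surface, level with it; the furniture and walls round the work are solid. World frame = base frame: x ahead of the robot, y to its left, z up, the work surface at z = 0. Lengths are in m, angles in rad, forces in N, time in s.
With the tool pointing down it reaches from about 0.375 to 0.975 m from the base axis. Payload 3.8 kg.
Tool frame: the origin (TCP) lies midway between the tips of the shut fingers; the grasp point (between the pads) lies 19 mm behind it; z points along the fingers, y is the line along which they close (so a half turn about z gives the same grasp; the last joint's range is limited). The gripper opens to 85 mm and grips with 20 to 120 N. Pads are 22 mm wide; open, the fingers measure 114 mm over their backs; the gripper's body (76 mm by 85 mm) begins 54 mm behind the grasp point. The pads swing forward as they close: fully open they stand 13 mm farther back than shut.
Start: joints at [1.078, 0.264, 1.604, -0, 1.274, -0.037], TCP at [0.297, 0.606, 0.196] pointing down, gripper open.
Joint ranges: [-2.63, 2.63], [-0.94, 2.18], [0.31, 2.57], [-1.31, 4.45], [0, 2.66], [-2.55, 2.55]. Speed limits (rad/s): [2.57, 2.57, 3.14, 3.14, 3.14, 3.14].

## Interface

Orientations are given as a rotation vector (axis times angle).
In Python, from workcell import bot gives the robot as it stands.
- The arm moves only by the tool jog_arm, never from a script. Its argument "motion" is a list of rows, each a list of 5 numbers: the opening, from -1 (shut) to 1 (fully open), then the shift along the tool's x, y, z in mm, then the turn about the tool's z in degrees. In form: [[claw, x, y, z, twist], ...]. A call has 1 to 10 rows; each row shifts and turns the commanded pose from where the row before left it, along the tool's axes as they then stand; what a row does not reach is not made up. A row lasts 1/12 s, in which the tool goes at most 41.7 mm and 7.16 degrees, less where a joint would pass 70% of its speed; a pose out of reach is approached as far as the arm can. A call with a gripper value outside its range is refused whole. The fingers move at their own pace and stop on an object; "force" is the grip in N (left out, the last holds). Time passes only in rows, so rows that do not move let the fingers close. It gives the time, the measured TCP pose, the force, the opening and the grip force at its end, in the units of the state.
- bot.read_state(): the state, without advancing time (a new reading comes with each control period).
- bot.read_camera(name): name is "side" or "top" or "wrist"; returns (picture, depth): 480x640x3 uint8, red, green, blue; 480x640 float32, m along the optical axis (not along the pixel's ray), 0 where there is no reading.
- bot.get_calibration(name): a dict with "vfov" (degrees; the focal length in pixels is half the picture's height over the tangent of half this angle, whatever the lens; pixels are square), "cx", "cy" (the principal point, pixels), "rvec" (rotation vector, rad) and "tvec" (3), from world to camera coordinates, as OpenCV has them; the wrist camera has in their place "tool_from_camera" (4x4, takes a point from camera to tool coordinates, whose origin is the TCP and whose axes are the flange's). Camera axes: x right, y down, z forward; pixel columns grow to the right and rows downward; lengths in m; the calibration is good to about 2 mm. A picture is of the moment at which its call begins: read the wrist's pose just before it. get_calibration takes no time and is no camera call.
- bot.finish_job(): hands the job in; it is judged then, once.
The state is a dict: "time": time; "q": joint angles; "joint_vel": joint speeds; "joint_torque": joint torques, N m; "tool_pos": TCP position; "tcp_rot": TCP orientation; "wrist_force": force on the tool from outside, world axes, zero at the start; "torque": the same for the moment, N m; "width": opening from 0.0 (shut) to 1.0 (fully open); "grip_force": force on a finger pad.
Only numpy, scipy, OpenCV 4.12 (cv2) and the standard library are available. Lean on these libraries where they do the work, as an engineer would, in place of code of your own. Each camera call takes 0.05 s, during which the arm holds its last target. There are 200 camera calls.

## Task

The fuse in the unit with the orange hatch is to be changed: first push that unit's red stop button all the way down, so that it stays in, and then press the orange hatch in by its grey pad, once and gently, so that its push-push latch lets go and the hatch springs wide open. Take the hand away and see that the hatch stays open; do not press it shut again. Leave the unit with the blue hatch as it is, hatch shut and button up, and pick up or shift none of the parts lying around.

Things in the scene. Friction and masses are not known exactly. Their poses are not given: they have to be found in the camera images.
- orange_unit: grey metal fuse unit with the orange hatch, 130 (x) x 180 (y) x 56 mm high without hatch and button, fixed; two alike but for the hatch colour. Origin: centre of its underside, on the bench; x points from its front to its back (away from the robot), z up. The hatch covers the +y half of the top (x -56 to +50 mm, y -1 to +83 mm), the stop button stands on the -y half (at x 0, y -50 mm).
- orange_stop (a joint): travel of the red stop button of the orange unit, m: 0 up (as it starts), 0.008 fully down. About 4 N moves it; it has no return spring and stays where it is pushed.
- orange_stop_top (a point): centre of the top of that red mushroom button (35 mm across, flat top 24 mm across), 82 mm above the bench when up, 74 mm when down; it moves straight down with the button.
- orange_hatch (a joint): angle of the orange hatch, rad: about 0 shut and latched (start), negative pressed in (stop at -0.082), 1.15 fully open (stop). Push-push latch: pressed in past -0.055 it lets go (to the stop, 7 mm at the pad, is sure); as the finger then rises the hatch follows it and swings up and back, fully open in under 1 s. Pressed in less, it stays latched; pressed shut again to the stop, it latches.
- orange_pad (a point): centre of the top of the round grey press pad (25 mm across) on that hatch, 21 mm from the hatch's free front edge and 85 mm from the hinge; moves with the hatch. 62.5 mm above the bench when shut, about 55.5 mm when pressed to the stop.
- orange_hinge (a point): middle of that hatch's hinge line, 59.5 mm above the bench; the hinge runs along the unit's y at the hatch's far edge. The hatch is 106 x 84 x 5 mm, its top 62 mm above the bench when shut; a spring (about 2.5 N at the pad) drives it open.
- orange_pin (a joint): follower pin of the latch, hidden under the orange hatch, m: 0 caught (hatch latched), about +0.006 let go, below -0.004 only while an open hatch is being pressed shut again. Nothing to touch; it tells the latch's state.
- blue_unit: grey metal fuse unit with the blue hatch, 130 (x) x 180 (y) x 56 mm high without hatch and button, fixed; two alike but for the hatch colour. Origin: centre of its underside, on the bench; x points from its front to its back (away from the robot), z up. The hatch covers the +y half of the top (x -56 to +50 mm, y -1 to +83 mm), the stop button stands on the -y half (at x 0, y -50 mm).
- blue_stop (a joint): travel of the red stop button of the blue unit, m: 0 up (as it starts), 0.008 fully down. About 4 N moves it; it has no return spring and stays where it is pushed.
- blue_stop_top (a point): centre of the top of that red mushroom button (35 mm across, flat top 24 mm across), 82 mm above the bench when up, 74 mm when down; it moves straight down with the button.
- blue_hatch (a joint): angle of the blue hatch, rad: about 0 shut and latched (start), negative pressed in (stop at -0.082), 1.15 fully open (stop). Push-push latch: pressed in past -0.055 it lets go (to the stop, 7 mm at the pad, is sure); as the finger then rises the hatch follows it and swings up and back, fully open in under 1 s. Pressed in less, it stays latched; pressed shut again to the stop, it latches.
- blue_pad (a point): centre of the top of the round grey press pad (25 mm across) on that hatch, 21 mm from the hatch's free front edge and 85 mm from the hinge; moves with the hatch. 62.5 mm above the bench when shut, about 55.5 mm when pressed to the stop.
- blue_hinge (a point): middle of that hatch's hinge line, 59.5 mm above the bench; the hinge runs along the unit's y at the hatch's far edge. The hatch is 106 x 84 x 5 mm, its top 62 mm above the bench when shut; a spring (about 2.5 N at the pad) drives it open.
- shaft_coupling: aluminium shaft coupling, 32 x 29 x 32 mm high, loose on the bench, to be left alone. Origin: centre of its underside.
- bearing_6202: ball bearing, 35 mm across, 11 mm high, loose on the bench, to be left alone. Origin: centre of its underside.
- brake_disc: brown brake rotor disc, 54 mm across, 12 mm high, loose on the bench, to be left alone. Origin: centre of its underside.
- grease_pot: white grease pot with red lid, 60 mm across, 45 mm high, loose on the bench, to be left alone. Origin: centre of its underside.
- parts_tin: shallow tin of screws, 70 mm across, 28 mm high, loose on the bench, to be left alone. Origin: centre of its underside.

How it is judged:
On the way, in this order (a step that is already met when the one before it is completed fails the run):
1. the orange unit's stop button is fully down, its hatch still shut (value of joint orange_stop above 0.0065 m and value of joint orange_hatch below 0.05 rad), for 0.1 s.
2. the orange hatch has sprung open (value of joint orange_hatch above 0.95 rad and value of joint orange_pin above 0.004 m), for 0.2 s.
At the end, for the whole second after the job is handed in: The orange unit's stop button is down (at least 6.5 of 8 mm), its hatch stands open (at least 0.95 rad) and still; the blue hatch is shut (under 0.05 rad) and its button up (under 2 mm); every loose part lies within 20 mm of where it was (value of joint orange_stop above 0.0065 m and value of joint orange_hatch above 0.95 rad and velocity of joint orange_hatch between -0.1 and 0.1 rad/s and value of joint blue_hatch below 0.05 rad and value of joint blue_stop below 0.002 m and distance of each of shaft_coupling, bearing_6202, brake_disc, grease_pot, parts_tin from where it was at the start of the episode below 0.02 m); the robot touches nothing.
It fails at once if the orange hatch opens while its stop button is not down, or is prised open past its latch (value of joint orange_hatch above 0.15 rad and (value of joint orange_stop below 0.006 m or value of joint orange_pin below 0.002 m)).
It fails at once if the orange hatch is pressed shut again after it has popped (pressed more than once) (value of joint orange_pin below -0.004 m).
It fails at once if the hatch is pressed with more than 40 N (contact force between anything else and orange_hatch above 40 N).
It fails at once if the blue hatch opens or its stop button is pressed (value of joint blue_hatch above 0.15 rad or value of joint blue_stop above 0.003 m).
It fails at once if a loose part is lifted, carried or shifted more than 20 mm (distance of any of shaft_coupling, bearing_6202, brake_disc, grease_pot, parts_tin from where it was at the start of the episode above 0.02 m or height (world z) of any of shaft_coupling, bearing_6202, brake_disc, grease_pot, parts_tin above 0.012 m).
It also fails if it takes over 38 s, if anything falls off the work surface, if the arm or the gripper's body presses on something with over 40 N, if the wrist force passes 120 N, or if a joint passes its speed limit or range.

## Working session

There is one attempt and no reset: what is moved stays moved. The work goes in short steps, Python scripts to look and compute and a tool call to move; the robot and the scene stay as the last step left them, time stands still between calls to the robot, and variables do not carry over. Pictures are saved under pics/ and viewed, at most 10 in all, crops included, and the job is handed in when it is done.

Besides the shell and the picture viewer there is one more tool, called after "Call:" in YAML: its name, and indented under it one key for each argument. jog_arm: Moves the arm, as the interface text tells. Its arguments: {"type":"object","properties":{"motion":{"type":"array"},"force":{"type":"number"}},"required":["motion"]}

```bash
mkdir -p pics
python3 - <<'E'
from workcell import bot
import cv2,numpy as np
s=bot.read_state();print(s)
for n in("top","side"):
    p,d=bot.read_camera(n);cv2.imwrite(f"pics/{n}0.png",p[...,::-1]);np.savez(f"pics/{n}0.npz",p=p,d=d);print(n,bot.get_calibration(n))
E
```

```text
{'time': 0.0, 'q': array([ 1.07812314e+00,  2.64771800e-01,  1.60535642e+00,  1.68920943e-05,
        1.27370646e+00, -3.69188290e-02]), 'joint_vel': array([ 0.00114253, -0.0003622 , -0.00194908, -0.0001929 , -0.00240333,
       -0.00033574]), 'joint_torque': array([-8.05907221e-04, -5.15100074e+01, -3.67320728e+01, -6.59866078e-05,
        1.27028039e-02,  8.08680824e-06]), 'tool_pos': array([0.29672133, 0.60538968, 0.19435905]), 'tcp_rot': array([-0.7095886 , -3.05978637,  0.00339172]), 'wrist_force': array([ 0.53939577, -0.69296498,  0.50920867]), 'torque': array([ 0.01061006, -0.02610585,  0.01011441]), 'grip_force': 0.0, 'width': 0.9964117654151763}
top {'vfov': 46.87471156630361, 'cx': 319.45359878628267, 'cy': 239.2049019080797, 'rvec': array([ 2.17549821, -2.03606906,  0.22968566]), 'tvec': array([0.05343523, 0.5599288 , 1.16728517])}
side {'vfov': 48.974940538799714, 'cx': 327.1896286347526, 'cy': 240.00598935244975, 'rvec': array([ 0.0243348 ,  2.75266867, -1.50311539]), 'tvec': array([0.54829792, 0.03730686, 1.59716425])}
```

View pics/top0.png

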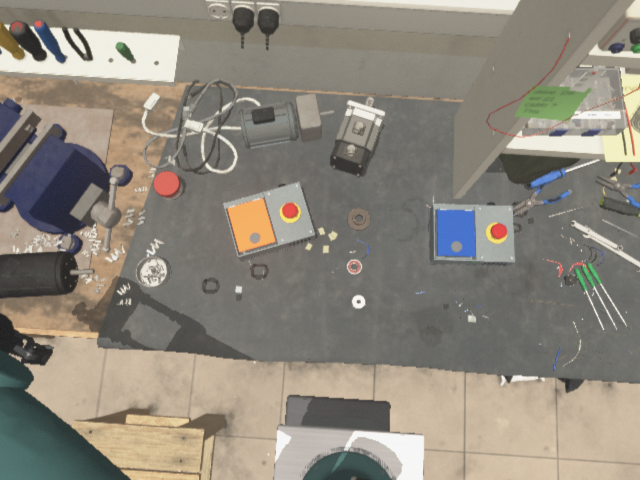

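The top view shows the orange unit at about (268,218), turned slightly, with its red button at (290,211) and grey pad at (255,238). The blue unit is at (473,233), and the arm is at lower left.

```bash
cat > h.py <<'E'
import numpy as np,cv2
from workcell import bot
def cam(n):
    c=bot.get_calibration(n);R=cv2.Rodrigues(c["rvec"])[0];f=240/np.tan(np.radians(c["vfov"]/2));return c,R,f
def ray(n,u,v,z):
    c,R,f=cam(n);o=-R.T@c["tvec"];d=R.T@np.array([(u-c["cx"])/f,(v-c["cy"])/f,1]);return o+d*(z-o[2])/d[2]
def blobs(m,a=30):
    k,l,s,c=cv2.connectedComponentsWithStats(m.astype(np.uint8));return [(c[i].round(1),s[i]) for i in range(1,k) if s[i,4]>a]
E
python3 - <<'E'
from h import *
for n in("top","side"):
    p=np.load(f"pics/{n}0.npz")["p"];h=cv2.cvtColor(p,cv2.COLOR_RGB2HSV);H,S,V=cv2.split(h)
    print(n,"tcp ray")
    for nm,m,z in(("orange",(H>8)&(H<20)&(S>170)&(V>180),.062),("red",((H<5)|(H>174))&(S>150)&(V>120),.080)):
        for c,s in blobs(m):
            print(nm,c,s,ray(n,*c,z).round(4))
            if nm=="orange" and n=="top" and s[4]>500:
                mm=m.astype(np.uint8);ct=max(cv2.findContours(mm,0,1)[0],key=cv2.contourArea);b=cv2.boxPoints(cv2.minAreaRect(ct))
                print([ray(n,*q,z).round(4)[:2] for q in b])
                x,y,w,hh=s[:4];g=(S<60)&(V>80);sub=np.zeros_like(g);cv2.fillPoly(t:=np.zeros(g.shape,np.uint8),[cv2.convexHull(ct)],1);t=cv2.erode(t,np.ones((3,3)))
                for c2,s2 in blobs((t>0)&~m,40):print("pad",c2,s2,ray(n,*c2,.0625).round(4))
E
```

```text
top tcp ray
red [289.5 209.8] [283 203  14  14 156] [0.6128 0.1605 0.08  ]
red [498.6 230.7] [492 224  15  14 165] [ 0.5963 -0.301   0.08  ]
side tcp ray
orange [331.4 107.1] [315 103  31  10 142] [ 0.5091 -1.1684  0.062 ]
orange [ 54.6 130.5] [ 49 107  15  57 211] [ 1.7189 -0.8886  0.062 ]
orange [316.7 290.8] [294 277  49  29 801] [0.579  0.2549 0.062 ]
red [48.1 10.9] [ 43   0  11  23 137] [ 2.9821 -3.7948  0.08  ]
red [64.9  8. ] [61  0  9 17 93] [ 2.8926 -3.944   0.08  ]
red [367.4  95.9] [359  93  16   6  57] [ 0.327  -1.2804  0.08  ]
red [100.7 136.7] [ 95  99  15  80 405] [ 1.4731 -0.7657  0.08  ]
red [111.  134.3] [102 100  19  68 291] [ 1.4392 -0.7916  0.08  ]
red [446.7 171.6] [436 150  21  48 632] [ 0.1131 -0.4007  0.08  ]
red [311.6 187.5] [307 184  10   9  55] [ 0.5964 -0.2863  0.08  ]
red [437.1 205.5] [433 195  11  19 111] [ 0.1953 -0.152   0.08  ]
red [304.  266.4] [298 262  13  11  96] [0.6126 0.1727 0.08  ]
red [119.7 351.8] [116 348  11   7  38] [1.0037 0.4811 0.08  ]
red [ 97.  445.9] [ 86 429  23  39 413] [0.9706 0.7154 0.08  ]
red [ 73.4 456. ] [ 64 450  17  13 119] [1.0048 0.7351 0.08  ]
```

View pics/side0.png

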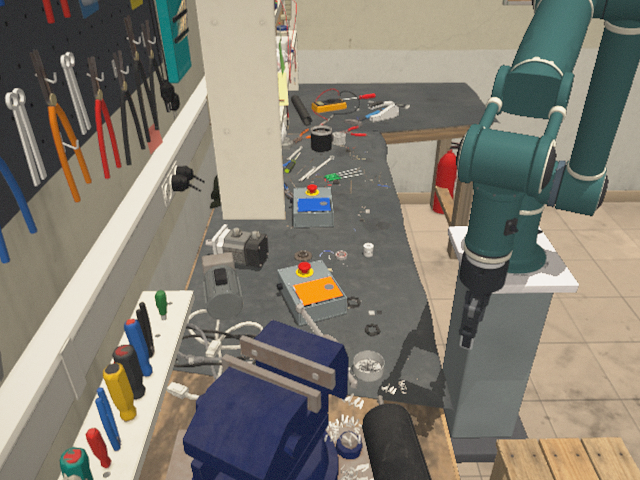

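The side view shows the orange unit at about (315,288), with its hatch shut and its button at (304,267). The space above the unit is clear. My top-view orange mask found nothing, so I'll loosen it.

Run:
```python
from h import *
from scipy.spatial.transform import Rotation as Ro
p=np.load("pics/top0.npz")["p"];H,S,V=cv2.split(cv2.cvtColor(p,cv2.COLOR_RGB2HSV))
print(p[225,245],H[225,245],S[225,245],V[225,245],p[238,255])
m=(H>5)&(H<22)&(S>150);m[:150]=0;m[300:]=0;m[:,:200]=0;m[:,340:]=0
ct=max(cv2.findContours(m.astype(np.uint8),0,1)[0],key=cv2.contourArea);hull=cv2.convexHull(ct)
b=cv2.boxPoints(cv2.minAreaRect(ct));print(b.round(1));P=np.array([ray("top",*q,.062)[:2] for q in b]);print(P.round(4),np.linalg.norm(P-np.roll(P,1,0),axis=1))
t=cv2.fillPoly(np.zeros(m.shape,np.uint8),[hull],1);t=cv2.erode(t,np.ones((3,3)))
for c,s in blobs((t>0)&~m,30):print("pad",c,s,ray("top",*c,.0625).round(4))
print("stop",ray("top",289.5,209.8,.08))
s=bot.read_state();print(Ro.from_rotvec(s["tcp_rot"]).as_matrix().round(3))
```

```text
[245 179 102] 16 149 245 [163 157 151]
[[227.  208.9]
 [262.8 198.6]
 [270.8 226.8]
 [235.  237. ]]
[[0.6105 0.3016]
 [0.6396 0.2238]
 [0.5759 0.2002]
 [0.5474 0.2773]] [0.06761045 0.08313736 0.0679179  0.08221516]
pad [247.7 220. ] [232 206  35  29 332] [0.5878 0.2528 0.0625]
stop [0.61282422 0.16053511 0.08      ]
[[-0.898  0.44  -0.001]
 [ 0.44   0.898 -0.002]
 [ 0.    -0.002 -1.   ]]
```

Run:
```python
from h import *
p=np.load("pics/top0.npz")["p"];H,S,V=cv2.split(cv2.cvtColor(p,cv2.COLOR_RGB2HSV))
m=(H>5)&(H<22)&(S>100)&(V>120);m[:180]=0;m[265:]=0;m[:,:215]=0;m[:,278:]=0
ct=max(cv2.findContours(m.astype(np.uint8),0,1)[0],key=cv2.contourArea)
b=cv2.boxPoints(cv2.minAreaRect(ct));print(b.round(1));P=np.array([ray("top",*q,.062)[:2] for q in b]);print(P.round(4),np.linalg.norm(P-np.roll(P,1,0),axis=1))
t=cv2.fillPoly(np.zeros(m.shape,np.uint8),[cv2.convexHull(ct)],1);t=cv2.erode(t,np.ones((3,3)))
for c,s in blobs((t>0)&~m,30):print("pad",c,s,ray("top",*c,.0625).round(4))
C=P.mean(0)
# long axis = unit x
e=[P[1]-P[0],P[2]-P[1]];x=max(e,key=np.linalg.norm);x=x/np.linalg.norm(x);x=x*np.sign(x[0]);y=np.array([-x[1],x[0]])
print("yaw",np.degrees(np.arctan2(x[1],x[0])),"origin via hatch",C+3*.001*x-.041*y,"pad pred",C-.032*x,"stop pred",C+.003*x-.091*y)
```

```text
[[225.8 207.8]
 [263.  197.1]
 [275.8 241.6]
 [238.5 252.3]]
[[0.6128 0.3045]
 [0.6432 0.2234]
 [0.5429 0.1864]
 [0.5135 0.2663]] [0.10638537 0.0865561  0.10688606 0.08504647]
pad [254.6 237.6] [250 233  10  10  86] [0.5488 0.2339 0.0625]
yaw 20.248276579689513 origin via hatch [0.59511477 0.20773108] pad pred [0.54808806 0.23408424] stop pred [0.61241921 0.16082099]
```

Call:
jog_arm:
  motion:
    - [-1,0,0,0,-6.6]
    - [-1,0,0,0,-6.6]
    - [-1,0,0,0,-6.6]
    - [-1,0,0,0,-6.6]
    - [-1,0,0,0,-6.6]
    - [-1,0,0,0,-6.6]
    - [-1,0,0,0,-6.6]
    - [-1,0,0,0,0]
  force: 40

```text
time: 0.77
tool_pos: [0.2969, 0.6057, 0.195]
tcp_rot: [0.552, -3.092, 0.002]
wrist_force: [0.7, -0.1, -0.1]
width: -0.001
grip_force: 0.0
```

Call:
jog_arm:
  motion:
    - [-1,-8,-30,0,0]
    - [-1,-8,-30,0,0]
    - [-1,-8,-30,0,0]
    - [-1,-8,-30,0,0]
    - [-1,-8,-30,0,0]
    - [-1,-8,-30,0,0]
    - [-1,-8,-30,0,0]
    - [-1,-8,-30,0,0]
    - [-1,-8,-30,0,0]
    - [-1,0,0,0,0]

```text
time: 1.6
tool_pos: [0.4601, 0.3728, 0.1954]
tcp_rot: [-0.536, 3.095, -0.004]
wrist_force: [-0.1, -0.1, -0.4]
width: -0.004
grip_force: 0.0
```

Call:
jog_arm:
  motion:
    - [-1,-8,-30,0,0]
    - [-1,-8,-30,0,0]
    - [-1,-8,-30,0,0]
    - [-1,-8,-30,0,0]
    - [-1,-8,-30,0,0]
    - [-1,-8,-30,0,0]
    - [-1,-8,-30,0,0]
    - [-1,-8,-30,0,0]
    - [-1,0,0,0,0]
    - [-1,0,0,0,0]

```text
time: 2.43
tool_pos: [0.6004, 0.1728, 0.1952]
tcp_rot: [0.54, -3.094, -0.001]
wrist_force: [0.1, 0.3, -0.1]
width: -0.002
grip_force: 0.0
```

```bash
cat >> h.py <<'E'
from scipy.spatial.transform import Rotation as Ro
def go(t):
    s=bot.read_state();R=Ro.from_rotvec(s["tcp_rot"]).as_matrix();print(s["time"],s["tool_pos"].round(4),s["width"],s["wrist_force"].round(2));print(R.round(3));print("tool shift mm",(R.T@(np.array(t)-s["tool_pos"])*1e3).round(1))
E
python3 -c "
from h import *
go([.6125,.1607,.09])"
```

```text
2.4333 [0.6004 0.1728 0.1952] -0.0016883666000718238 [ 0.09  0.29 -0.12]
[[-0.941 -0.339 -0.001]
 [-0.339  0.941  0.   ]
 [ 0.001  0.001 -1.   ]]
tool shift mm [ -7.4 -15.6 105.1]
```

Call:
jog_arm:
  motion:
    - [-1,-3.7,-7.8,15,0]
    - [-1,-3.7,-7.8,15,0]
    - [-1,0,0,25,0]
    - [-1,0,0,25,0]
    - [-1,0,0,20,0]
    - [-1,0,0,4,0]
    - [-1,0,0,0,0]
    - [-1,0,0,0,0]

```text
time: 3.1
tool_pos: [0.6121, 0.1624, 0.0918]
tcp_rot: [0.548, -3.093, -0.0]
wrist_force: [0.6, 1.0, 0.4]
width: -0.001
grip_force: 0.0
```

Run:
```python
from h import *
go([.6125,.1607,.074])
ims=[]
for n,(u,v) in(("top",(270,220)),("side",(310,280))):
    p,d=bot.read_camera(n);ims.append(cv2.resize(p[v-50:v+50,u-50:u+50,::-1],(390,390),interpolation=cv2.INTER_CUBIC))
cv2.imwrite("pics/a.png",np.hstack(ims))
```

```text
3.1 [0.6121 0.1624 0.0918] -0.0006290258334024335 [0.6  0.99 0.4 ]
[[-0.939 -0.344 -0.   ]
 [-0.344  0.939  0.   ]
 [ 0.     0.    -1.   ]]
tool shift mm [ 0.2 -1.7 17.8]
```

View pics/a.png

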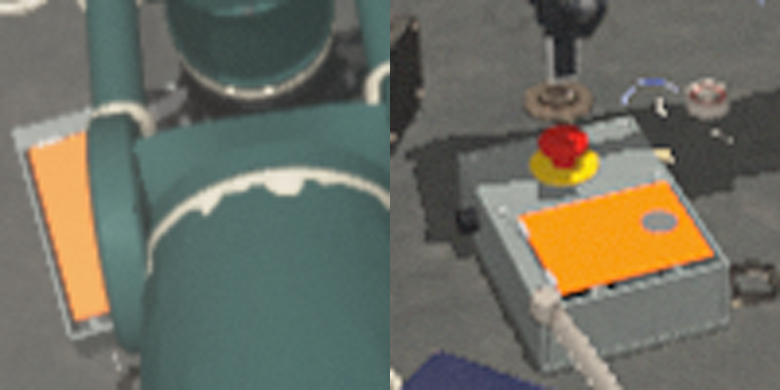

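Run:
```python
from h import *
c,R,f=cam("side")
for P in([.6121,.1624,.0918],[.6125,.1607,.082],[.6121,.1624,.16],[.5485,.234,.0625]):
    q=R@P+c["tvec"];u=np.array([c["cx"]+f*q[0]/q[2],c["cy"]+f*q[1]/q[2]]);print(P,u.round(1),"crop",((u-[260,230])*3.9+[390,0]).round())
p,d=bot.read_camera("side");cv2.imwrite("pics/b.png",cv2.resize(p[225:285,270:340,::-1],(700,600),interpolation=cv2.INTER_NEAREST))
```

```text
[0.6121, 0.1624, 0.0918] [304.1 260.5] crop [562. 119.]
[0.6125, 0.1607, 0.082] [304.1 263.2] crop [562. 129.]
[0.6121, 0.1624, 0.16] [303.5 239. ] crop [559.  35.]
[0.5485, 0.234, 0.0625] [328.5 285.5] crop [657. 216.]
```

View pics/b.png

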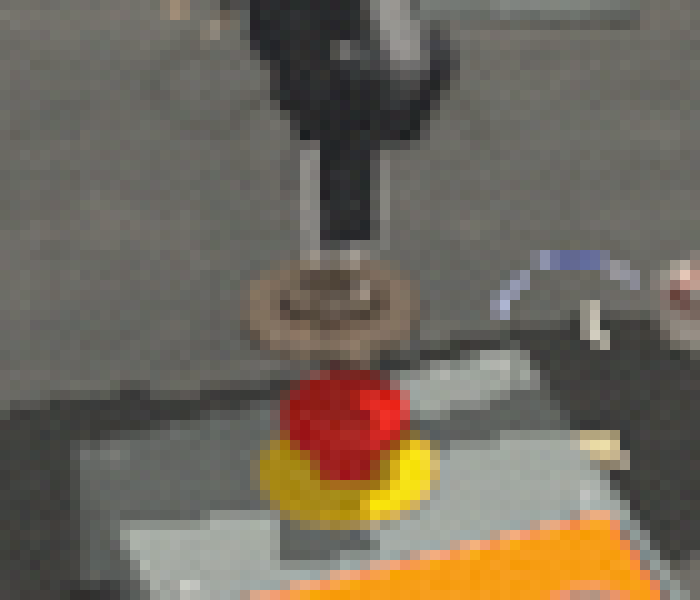

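The side crop shows the fingertip centred above the red button, at crop pixels (345,255) and (345,375). The disc lies on the bench behind it. I'll lower slowly and feel for contact by force.

Call:
jog_arm:
  motion:
    - [-1,0,-1.5,3,0]
    - [-1,0,0,3,0]
    - [-1,0,0,2,0]
    - [-1,0,0,1,0]
    - [-1,0,0,1,0]
    - [-1,0,0,1,0]
    - [-1,0,0,0,0]
    - [-1,0,0,0,0]

```text
time: 3.92
tool_pos: [0.6127, 0.1602, 0.0805]
tcp_rot: [0.548, -3.093, 0.0]
wrist_force: [-0.1, 0.9, 0.0]
width: -0.0
grip_force: 0.0
```

Call:
jog_arm:
  motion:
    - [-1,0,0,1,0]
    - [-1,0,0,1,0]
    - [-1,0,0,1,0]
    - [-1,0,0,0,0]

```text
time: 4.25
tool_pos: [0.6126, 0.1602, 0.0774]
tcp_rot: [0.548, -3.093, 0.0]
wrist_force: [0.3, -0.5, -0.2]
width: -0.001
grip_force: 0.0
```

Run:
```python
from h import *
p,d=bot.read_camera("side");a=cv2.resize(p[225:285,275:335,::-1],(390,390),interpolation=cv2.INTER_NEAREST)
w,dw=bot.read_camera("wrist");cv2.imwrite("pics/c.png",np.hstack([a,cv2.resize(w[...,::-1],(400,300))[:300].copy() if 0 else cv2.copyMakeBorder(cv2.resize(w[...,::-1],(400,300)),0,90,0,0,0)]))
```

```text
(no output)
```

View pics/c.png

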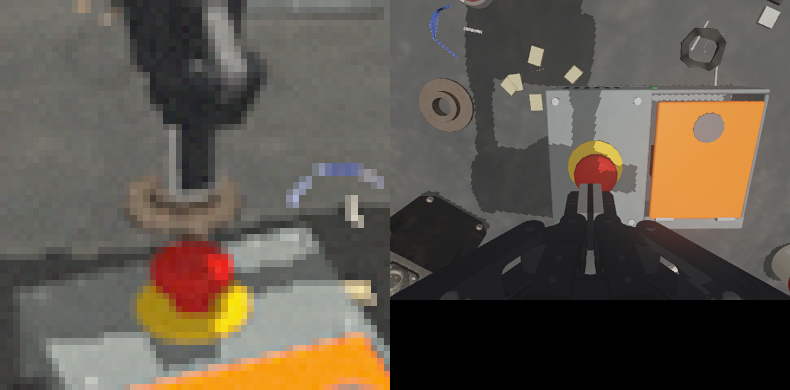

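Run:
```python
from h import *
p,d=bot.read_camera("side");c,R,f=cam("side")
for v in range(246,268,2):
  u=304;z=d[v,u];P=R.T@(np.array([(u-c["cx"])/f*z,(v-c["cy"])/f*z,z])-c["tvec"]);print(v,p[v,u],P.round(3))
```

```text
246 [38 41 42] [0.611 0.172 0.144]
248 [43 46 49] [0.611 0.181 0.144]
250 [43 49 50] [0.611 0.175 0.134]
252 [47 47 49] [0.611 0.173 0.127]
254 [116 112 109] [0.612 0.171 0.119]
256 [89 78 69] [0.618 0.022 0.01 ]
258 [126 106  87] [0.618 0.021 0.002]
260 [111 101  86] [0.618 0.03  0.001]
262 [117  33  32] [0.613 0.154 0.081]
264 [145  32  26] [0.613 0.161 0.08 ]
266 [146  39  32] [0.613 0.169 0.079]
```

The depth reading puts the visible fingertip at z of about 0.116 while the reported TCP is 0.077, so the tip is roughly 35 mm higher than reported. The button is still up. I'll keep lowering in small steps and watch the force.

Call:
jog_arm:
  motion:
    - [-1,0,0,1.5,0]
    - [-1,0,0,1.5,0]
    - [-1,0,0,0,0]

```text
time: 4.65
tool_pos: [0.6125, 0.1602, 0.0743]
tcp_rot: [0.548, -3.093, 0.0]
wrist_force: [0.7, 0.4, -0.2]
width: 0.003
grip_force: 0.0
```

Run:
```python
from h import *
go([.6125,.1607,.074])
p,d=bot.read_camera("side");c,R,f=cam("side")
for v in range(250,268,2):
  u=304;z=d[v,u];P=R.T@(np.array([(u-c["cx"])/f*z,(v-c["cy"])/f*z,z])-c["tvec"]);print(v,p[v,u],P.round(3))
w=bot.get_calibration("wrist");print(w)
```

```text
4.65 [0.6125 0.1602 0.0743] 0.0030785446362044397 [ 0.7   0.45 -0.19]
[[-0.939 -0.343 -0.001]
 [-0.343  0.939 -0.   ]
 [ 0.001  0.    -1.   ]]
tool shift mm [-0.2  0.5  0.3]
250 [49 49 47] [0.611 0.176 0.135]
252 [40 40 47] [0.611 0.176 0.128]
254 [37 38 37] [0.611 0.177 0.123]
256 [122 119 113] [0.612 0.168 0.111]
258 [125 107  90] [0.618 0.023 0.004]
260 [112  99  84] [0.618 0.029 0.   ]
262 [120  39  35] [0.613 0.148 0.077]
264 [141  21  22] [0.613 0.162 0.08 ]
266 [143  30  25] [0.613 0.174 0.082]
{'vfov': 62.90923020315175, 'cx': 320.1354528431902, 'cy': 238.25782719788276, 'tool_from_camera': array([[-5.49357658e-05, -9.53503969e-01, -3.01380454e-01,
         7.62464649e-02],
       [ 9.99999996e-01, -3.26437396e-05, -7.90025696e-05,
         2.54648158e-04],
       [ 6.54910786e-05, -3.01380458e-01,  9.53503967e-01,
        -1.79137125e-01],
       [ 0.00000000e+00,  0.00000000e+00,  0.00000000e+00,
         1.00000000e+00]])}
```

Call:
jog_arm:
  motion:
    - [-1,0,0,3,0]
    - [-1,0,0,3,0]
    - [-1,0,0,3,0]
    - [-1,0,0,3,0]
    - [-1,0,0,3,0]
    - [-1,0,0,2,0]
    - [-1,0,0,0,0]
    - [-1,0,0,0,0]

```text
time: 5.37
tool_pos: [0.6126, 0.1602, 0.0574]
tcp_rot: [0.548, -3.093, 0.0]
wrist_force: [0.0, 0.0, -0.7]
width: 0.003
grip_force: 0.0
```

Call:
jog_arm:
  motion:
    - [-1,0,0,1.5,0]
    - [-1,0,0,1.5,0]
    - [-1,0,0,0,0]

```text
time: 5.62
tool_pos: [0.6127, 0.1602, 0.0545]
tcp_rot: [0.548, -3.093, 0.0]
wrist_force: [0.4, -0.5, -0.7]
width: 0.001
grip_force: 0.0
```

Call:
jog_arm:
  motion:
    - [-1,0,0,1.5,0]
    - [-1,0,0,1.5,0]
    - [-1,0,0,0,0]

```text
time: 5.87
tool_pos: [0.6126, 0.1602, 0.0513]
tcp_rot: [0.548, -3.093, 0.0]
wrist_force: [0.0, -0.1, 0.0]
width: 0.001
grip_force: 0.0
```

Call:
jog_arm:
  motion:
    - [-1,0,0,1.5,0]
    - [-1,0,0,1.5,0]
    - [-1,0,0,0,0]

```text
time: 6.12
tool_pos: [0.6125, 0.1602, 0.0482]
tcp_rot: [0.548, -3.093, 0.0]
wrist_force: [-1.3, 0.2, -0.3]
width: 0.001
grip_force: 0.0
```

Call:
jog_arm:
  motion:
    - [-1,0,0,1,0]
    - [-1,0,0,1,0]
    - [-1,0,0,0,0]

```text
time: 6.37
tool_pos: [0.6128, 0.1603, 0.0465]
tcp_rot: [0.548, -3.093, 0.0]
wrist_force: [0.4, 0.8, -0.5]
width: -0.001
grip_force: 0.0
```

Call:
jog_arm:
  motion:
    - [-1,0,0,1,0]
    - [-1,0,0,1,0]
    - [-1,0,0,0,0]

```text
time: 6.62
tool_pos: [0.6129, 0.1603, 0.045]
tcp_rot: [-0.548, 3.093, -0.0]
wrist_force: [-1.1, -0.1, 2.4]
width: 0.006
grip_force: 1.6
```

Run:
```python
from h import *
go([.6125,.1607,.074])
p,d=bot.read_camera("side");c,R,f=cam("side")
for v in range(252,270,1):
  u=304;z=d[v,u];P=R.T@(np.array([(u-c["cx"])/f*z,(v-c["cy"])/f*z,z])-c["tvec"]);print(v,p[v,u],P.round(3))
```

```text
6.6167 [0.6129 0.1603 0.045 ] 0.006445812795445919 [-1.08 -0.14  2.35]
[[-0.939 -0.343  0.   ]
 [-0.343  0.939  0.   ]
 [-0.    -0.    -1.   ]]
tool shift mm [  0.3   0.5 -29. ]
252 [40 39 41] [0.61  0.204 0.147]
253 [37 35 37] [0.61  0.202 0.143]
254 [37 40 40] [0.61  0.201 0.139]
255 [36 37 42] [0.61  0.202 0.137]
256 [47 46 45] [0.611 0.196 0.13 ]
257 [47 46 47] [0.612 0.175 0.112]
258 [46 46 47] [0.612 0.173 0.108]
259 [43 45 46] [0.612 0.175 0.106]
260 [42 44 48] [0.612 0.174 0.101]
261 [43 46 48] [0.612 0.178 0.101]
262 [39 40 45] [0.612 0.177 0.097]
263 [40 40 39] [0.612 0.175 0.093]
264 [ 99 101 100] [0.612 0.178 0.092]
265 [139 102 101] [0.613 0.169 0.082]
266 [140  23  12] [0.613 0.168 0.078]
267 [151  25  20] [0.613 0.172 0.077]
268 [165  38  36] [0.613 0.176 0.077]
269 [168  37  34] [0.612 0.182 0.078]
```

Contact came at a reported z of about 0.0455, so the fingertip is about 36.5 mm above the reported TCP. Now I'll press the button down to its stop.

Call:
jog_arm:
  motion:
    - [-1,0,0,1,0]
    - [-1,0,0,1,0]
    - [-1,0,0,1,0]
    - [-1,0,0,1,0]
    - [-1,0,0,0,0]

```text
time: 7.08
tool_pos: [0.6129, 0.1603, 0.0404]
tcp_rot: [-0.548, 3.093, 0.0]
wrist_force: [-0.4, -0.7, 2.3]
width: -0.004
grip_force: 1.3
```

Call:
jog_arm:
  motion:
    - [-1,0,0,1,0]
    - [-1,0,0,1,0]
    - [-1,0,0,1,0]
    - [-1,0,0,0,0]

```text
time: 7.42
tool_pos: [0.613, 0.1603, 0.0384]
tcp_rot: [-0.548, 3.093, -0.0]
wrist_force: [-2.7, -1.1, 7.5]
width: -0.002
grip_force: 3.8
```

Call:
jog_arm:
  motion:
    - [-1,0,0,1,0]
    - [-1,0,0,0,0]

```text
time: 7.58
tool_pos: [0.613, 0.1603, 0.0383]
tcp_rot: [-0.548, 3.093, -0.0]
wrist_force: [-4.0, -1.2, 12.1]
width: -0.006
grip_force: 6.2
```

The force rises with no further travel at 0.0383, so the button is at its stop. I'll lift, move over to the pad and check.

Call:
jog_arm:
  motion:
    - [-1,0,0,-10,0]
    - [-1,0,0,-15,0]
    - [-1,0,0,-15,0]
    - [-1,0,0,0,0]
    - [-1,0,0,0,0]

```text
time: 8.0
tool_pos: [0.6137, 0.1605, 0.0773]
tcp_rot: [-0.547, 3.091, 0.0]
wrist_force: [-0.3, -0.2, -0.6]
width: -0.003
grip_force: 0.0
```

Run:
```python
from h import *
go([.5485,.234,.067])
p,d=bot.read_camera("side");c,R,f=cam("side")
for v in range(262,268,1):
  u=304;z=d[v,u];P=R.T@(np.array([(u-c["cx"])/f*z,(v-c["cy"])/f*z,z])-c["tvec"]);print(v,p[v,u],P.round(3))
```

```text
8.0 [0.6137 0.1605 0.0773] -0.0028195266216216965 [-0.31 -0.16 -0.57]
[[-0.939 -0.343  0.002]
 [-0.343  0.939  0.001]
 [-0.002 -0.    -1.   ]]
tool shift mm [36.  91.4 10.2]
262 [57 59 58] [0.617 0.043 0.003]
263 [79 88 81] [0.617 0.046 0.002]
264 [127  76  75] [0.614 0.125 0.054]
265 [148  28  23] [0.613 0.16  0.076]
266 [146  34  27] [0.613 0.16  0.072]
267 [143  33  31] [0.613 0.162 0.07 ]
```

The side depth puts the button top at about 0.074, so it is down. Now over the pad.

Call:
jog_arm:
  motion:
    - [-1,6,15.2,0,0]
    - [-1,6,15.2,0,0]
    - [-1,6,15.2,0,0]
    - [-1,6,15.2,0,0]
    - [-1,6,15.2,0,0]
    - [-1,6,15.2,0,0]
    - [-1,0,0,15,0]
    - [-1,0,0,10,0]
    - [-1,0,0,0,0]
    - [-1,0,0,0,0]

```text
time: 8.88
tool_pos: [0.5463, 0.2336, 0.0506]
tcp_rot: [0.548, -3.091, 0.001]
wrist_force: [0.7, 0.7, -0.2]
width: -0.001
grip_force: 0.0
```

Run:
```python
from h import *
go([.5485,.234,.0268])
p,d=bot.read_camera("side");cv2.imwrite("pics/d.png",cv2.resize(p[245:315,280:360,::-1],(640,560),interpolation=cv2.INTER_NEAREST))
```

```text
8.8833 [0.5463 0.2336 0.0506] -0.0014904462702694486 [ 0.68  0.71 -0.2 ]
[[-0.939 -0.344 -0.002]
 [-0.344  0.939 -0.001]
 [ 0.003 -0.    -1.   ]]
tool shift mm [-2.3 -0.4 23.8]
```

View pics/d.png

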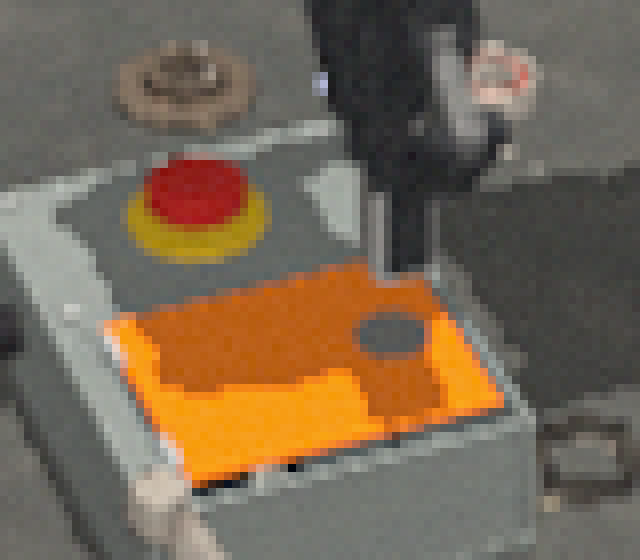

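The crop shows the button down at (195,190) and the fingertip above the grey pad at (395,335), about 2 mm towards the front. I'll correct that and press.

Call:
jog_arm:
  motion:
    - [-1,-2,0,6,0]
    - [-1,0,0,6,0]
    - [-1,0,0,5,0]
    - [-1,0,0,2,0]
    - [-1,0,0,1,0]
    - [-1,0,0,1,0]
    - [-1,0,0,1,0]
    - [-1,0,0,0,0]

```text
time: 9.6
tool_pos: [0.5496, 0.2342, 0.0296]
tcp_rot: [0.548, -3.093, -0.0]
wrist_force: [-0.2, 0.7, -0.5]
width: -0.001
grip_force: 0.0
```

Call:
jog_arm:
  motion:
    - [-1,0,0,1,0]
    - [-1,0,0,1,0]
    - [-1,0,0,1,0]
    - [-1,0,0,1,0]
    - [-1,0,0,0,0]

```text
time: 10.02
tool_pos: [0.5497, 0.2344, 0.0259]
tcp_rot: [-0.548, 3.093, 0.0]
wrist_force: [0.1, 0.1, 1.8]
width: 0.002
grip_force: 1.0
```

Call:
jog_arm:
  motion:
    - [-1,0,0,1,0]
    - [-1,0,0,1,0]
    - [-1,0,0,1,0]
    - [-1,0,0,0,0]

```text
time: 10.35
tool_pos: [0.5497, 0.2343, 0.0226]
tcp_rot: [-0.548, 3.093, 0.0]
wrist_force: [-0.0, 0.1, 2.8]
width: 0.002
grip_force: 1.3
```

Call:
jog_arm:
  motion:
    - [-1,0,0,1,0]
    - [-1,0,0,1,0]
    - [-1,0,0,1,0]
    - [-1,0,0,0,0]

```text
time: 10.68
tool_pos: [0.5498, 0.2344, 0.0199]
tcp_rot: [-0.548, 3.093, 0.0]
wrist_force: [-0.3, 0.1, 4.8]
width: 0.004
grip_force: 2.1
```

Call:
jog_arm:
  motion:
    - [-1,0,0,1,0]
    - [-1,0,0,0,0]

```text
time: 10.85
tool_pos: [0.5499, 0.2344, 0.0195]
tcp_rot: [-0.548, 3.093, 0.0]
wrist_force: [-2.5, -1.5, 8.5]
width: 0.002
grip_force: 3.9
```

The hatch is at its stop: force is rising and the reported z is about 0.0195. I'll lift, then draw back towards the front, clear of the hatch's swing.

Call:
jog_arm:
  motion:
    - [-1,0,0,-4,0]
    - [-1,0,0,-8,0]
    - [-1,3,0,-12,0]
    - [-1,10,0,-15,0]
    - [-1,15,0,-15,0]
    - [-1,15,0,-15,0]
    - [-1,15,0,-15,0]
    - [-1,15,0,-15,0]
    - [-1,15,0,-15,0]
    - [-1,0,0,0,0]

```text
time: 11.68
tool_pos: [0.4662, 0.2039, 0.136]
tcp_rot: [-0.547, 3.09, 0.001]
wrist_force: [1.1, 0.0, 0.7]
width: 0.003
grip_force: 0.0
```

Call:
jog_arm:
  motion:
    - [-1,0,0,0,0]
    - [-1,0,0,0,0]
    - [-1,0,0,0,0]
    - [-1,0,0,0,0]
    - [-1,0,0,0,0]
    - [-1,0,0,0,0]
    - [-1,0,0,0,0]
    - [-1,0,0,0,0]
    - [-1,0,0,0,0]
    - [-1,0,0,0,0]

```text
time: 12.52
tool_pos: [0.4669, 0.2041, 0.1326]
tcp_rot: [0.548, -3.093, -0.0]
wrist_force: [0.3, -0.2, -0.0]
width: 0.003
grip_force: 0.0
```

Run:
```python
from h import *
print(bot.read_state()["wrist_force"])
p,d=bot.read_camera("side");cv2.imwrite("pics/e.png",cv2.resize(p[215:315,260:380,::-1],(720,600),interpolation=cv2.INTER_NEAREST))
```

```text
[ 0.25617328 -0.18495599 -0.02982017]
```

View pics/e.png

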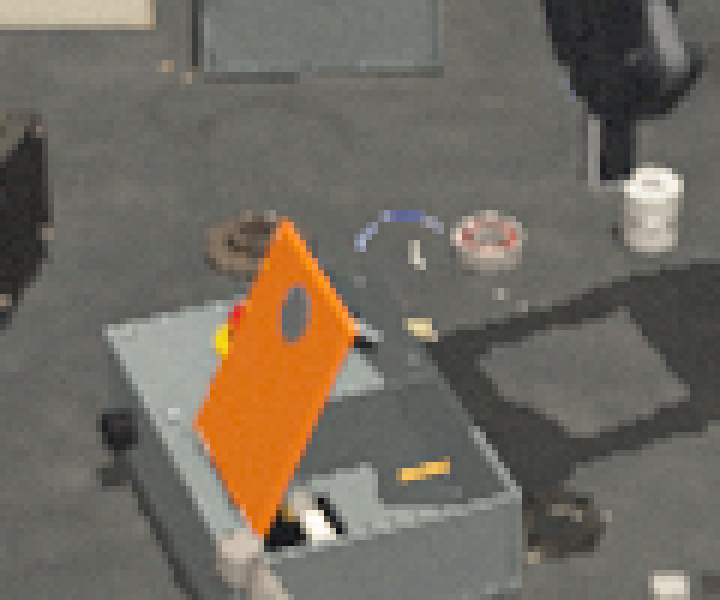

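The picture shows the orange hatch standing wide open at (280,380). The gripper is well clear at (610,150) and the loose parts are where they were. Handing in.

```bash
python3 -c "
from workcell import bot
print(bot.finish_job())"
```

```text
the job is handed in; nothing more can be done
None
```

The job is handed in: the orange unit's stop button is down and its hatch stands wide open after one gentle press of about 8.5 N at the wrist; the hand is clear, nothing else was touched, and the hand-in returned no verdict.

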